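Flip a weld test plate against the turning stop

TASK

Turn the aluminium weld test plate over so that its root side can be inspected, without gripping it or picking it up: push it along the mat with the fingertips against the sloping steel stop until it rides up and stands leaning on the stop, then push its raised edge back from behind so that it falls over towards where it came from. It must end lying flat on the mat in front of the stop with its weld bead underneath; handle it gently, and leave the other parts and tools where they are.

Things in the scene. Friction and masses are not known exactly. Their poses are not given: they have to be found in the camera images.
- coupon: plain aluminium weld test plate, loose, 110 x 80 x 10 mm, about 0.24 kg, on the mat. Origin at its centre (half-way up); x along its 110 mm, y along its 80 mm, z out of the face with the weld bead (wide, rippled, along y across the middle, under 2 mm proud; the other face has a thin root line). Starts bead up, +x towards the stop (up to 0.2 rad askew), leading edge 7 to 30 mm from the stop's foot
- coupon_near (a point): middle of the plate's edge farther from the stop at the start (at x = -55 mm of the plate), half-way up the thickness
- coupon_far (a point): middle of the plate's edge nearer the stop at the start (at x = +55 mm of the plate), half-way up the thickness
- stop: turning stop: fixed low steel fence on the mat, 160 mm wide along its y. Origin: middle of the foot of its front face, on the mat's top; x points away from the plate, along the push, z up. The polished front face (plate on it: friction about 0.15) leans back at 68 degrees from level up to a rounded top edge 60 mm above the mat. The back drops straight at x = 34 mm; a flange 4 mm high runs on to x = 57 mm
- stop_top (a point): middle of the stop's rounded top edge, 60 mm above the mat, 26 mm beyond the foot. A pushed plate climbs the face with its leading edge, then slides over this edge; with its trailing edge at the foot it leans there by itself at about 68 degrees, its upper edge 102 mm above the mat and 41 mm beyond the foot, 40 mm above the stop. Pushed past upright it falls away from the stop
- mat: black rubber mat, fixed on the bench, 280 x 320 mm, 5 mm thick, grippy (plate on it: friction about 0.9). Origin at the centre of its underside, on the bench; x along its 280 mm, the same direction as the stop's x; z up
- nozzle: bystander: copper gas nozzle, standing, 28 mm across, 55 mm high, on the mat; origin at the centre of its underside
- tip_jar: bystander: small clear jar, 40 mm across, 55 mm high, on the mat; origin at the centre of its underside
- collar: bystander: brass ring, 40 mm across, 18 mm high, on the mat; origin at the centre of its underside. Nozzle, jar and ring stand in any order beside the plate and the stop, 115 mm or more from the line through the stop's origin along its x
- brush: bystander: brush lying on the bench to the left; origin in its middle, on the bench
- driver: bystander: screwdriver lying on the bench to the right; origin in its middle, on the bench
- spanner: bystander: wrench lying on the bench to the right; origin in its middle, on the bench
Not all that is in view belongs to the job. What is meant by the coupon is not brown, and is the smaller of those in its own colour.

How it is judged (in metres and radians):
On the way:
1. the plate stands leaning on the stop: tilted 46 to 86 degrees, touching the stop, its trailing edge still low (its middle under 20 mm above the mat) (angle between coupon's own z axis and vertical between 0.8 and 1.5 rad and contact force between coupon and stop above 0.05 N and height (world z) of coupon_near below 0.025 m), for 0.2 s.
At the end, for the whole second after the job is handed in: the plate lies at rest, bead side down, flat on the mat (within 5 degrees), its centre over the mat and more than 30 mm in front of the foot of the stop (angle between coupon's own z axis and vertical above 3.05 rad and height (world z) of coupon between 0.006 and 0.014 m and x of coupon in the frame of stop below -0.03 m and x of coupon in the frame of mat above -0.14 m and y of coupon in the frame of mat between -0.13 and 0.13 m and linear speed of coupon below 0.02 m/s and angular speed of coupon below 0.1 rad/s); the robot touches nothing.
It fails at once if the plate is lifted: both of its 80 mm edges more than 25 mm above the mat (height (world z) of each of coupon_near, coupon_far above 0.035 m).
It fails at once if the fingers press on the plate with more than 25 N (contact force between coupon and the fingers above 25 N).
It fails at once if a bystander (nozzle, jar, ring, brush, screwdriver or wrench) is moved more than 25 mm (distance of any of nozzle, tip_jar, collar, brush, driver, spanner from where it was at the start of the episode above 0.025 m).
It also fails if it takes over 58 s, if anything falls off the work surface, if the arm or the gripper's body presses on something with over 40 N, if the wrist force passes 120 N, or if a joint passes its speed limit or range.

ROBOT

A 6-joint arm with a two-finger parallel gripper is mounted at the origin on the work surface. World frame = base frame: x ahead of the robot, y to its left, z up, the work surface at z = 0. Lengths are in mm, angles in rad, forces in N, time in s.
With the tool pointing down it reaches from about 275 to 1000 mm from the base axis. Payload 8.4 kg.
Tool frame: the origin (TCP) lies at the very end of the fingers, on their centre line; the grasp point (between the pads) lies 19 mm behind it; z points along the fingers, y is the direction in which the jaws open and shut (so a half turn about z gives the same grasp; the last joint's range is limited). The gripper opens to 85 mm and grips with 20 to 120 N. Pads are 22 mm wide; open, the fingers measure 114 mm over their backs; the gripper's body (76 mm by 85 mm) begins 54 mm behind the grasp point. The pads swing forward as they close: fully open they stand 13 mm farther back than shut.
Start: joints at [-1.227, 0.353, 1.633, -0, 1.155, -0.002], TCP at [211.842, -588.006, 231.281] pointing down, gripper open.
Joint ranges: [-2.63, 2.63], [-0.92, 2.1], [0.06, 2.66], [-1.3, 4.44], [0, 2.69], [-3.02, 3.02]. Speed limits (rad/s): [2.22, 2.22, 2.79, 3.14, 3.14, 3.14].

INTERFACE

Orientations are given as [roll, pitch, yaw] about the fixed x, y, z axes, in that order (R = Rz(yaw) Ry(pitch) Rx(roll)).
In Python, from rig import sense, grab_frame, get_calibration, sign_off, boxes_of, trace gives the robot as it stands.
- The arm moves only by the tool servo_tool, never from a script. Its argument "rows" is a list of rows, each a list of 3 entries, a list of its own where there are three numbers: the finger opening in mm, from 0 to 85.4, then the shift along the tool's x, y, z in mm, then the turn, a rotation vector about the tool's x, y, z in degrees. A call has 1 to 8 rows; each row shifts and turns the commanded pose from where the row before left it, along the tool's axes as they then stand; what a row does not reach is not made up. A row lasts 1/8 s, in which the tool goes at most 62.5 mm and 10.7 degrees, less where a joint would pass 70% of its speed; a pose out of reach is approached as far as the arm can. A call is refused whole if a number of a shift passes 62.5 or a number of a turn 10.7, either way. A call with a gripper value outside its range is refused whole. The fingers move at their own pace and stop on an object; "force" is the grip in N (left out, the last holds). Time passes only in rows, so rows that do not move let the fingers close. It gives the time, the measured TCP pose, the force and the opening at its end, in the units of the state.
- sense(): the state, without advancing time (a new reading comes with each control period).
- grab_frame(name): name is "scene" or "top" or "wrist"; returns the picture (480x640x3 uint8, blue, green, red); there is no depth.
- get_calibration(name): a dict with "intrinsics" (3x3 intrinsics, pixels), "world_to_cam" (4x4, takes a point from world to camera coordinates). Camera axes: x right, y down, z forward; pixel columns grow to the right and rows downward; lengths in mm; the calibration is good to about 2 mm. A picture is of the moment at which its call begins: read the wrist's pose just before it. get_calibration takes no time and is no camera call; for the wrist camera it gives the pose at the moment of the call.
- sign_off(): hands the job in, once; it reports no verdict.
Trained networks look in the newest picture that a camera, given by its name, has taken for a name from the list of things; names that differ only in an ending like _2 or _b are one class to them, and where a whole thing is asked for, a point or a joint stands for the part that bears it (a point fixed in the world has none). Each returns a list of dicts, best first, with "conf" (0 to 1); they miss things now and then, are a little off and sometimes report something else, mostly with a low value. They report only what shows in the picture. A call takes as long as a camera call. They do not tell look-alikes from the thing itself.
- boxes_of(camera, thing): "centre" ([x, y, z] in mm, in the coordinates of the camera as it stood for that picture, good to about 4 mm: the middle of the surface that is visible of it).
- trace(camera, thing): "mask" (480x640 bool, what is visible of it).
The state is a dict: "clock": time; "qpos": joint angles; "qvel": joint speeds; "joint_efforts": joint torques, N m; "eef_pos": TCP position; "tcp_rot": TCP orientation; "contact_force": force on the tool from outside, world axes, zero at the start; "wrist_torque": the same for the moment, N m; "opening": opening from 0.0 (shut) to 1.0 (fully open).
Only numpy, scipy, OpenCV 4.12 (cv2) and the standard library are available. Lean on these libraries where they do the work, as an engineer would, in place of code of your own. Each camera call takes 0.05 s, during which the arm holds its last target. There are 200 camera calls.

## Working session

There is one attempt and no reset: what is moved stays moved. The work goes in short steps, Python scripts to look and compute and a tool call to move; the robot and the scene stay as the last step left them, time stands still between calls to the robot, and variables do not carry over. Pictures are saved under pics/ and viewed, about 8 in all and at most 12, crops included, and the job is handed in when it is done.

Besides the shell and the picture viewer there is one more tool, called by a JSON object that holds its "name" and its "arguments". servo_tool: Moves the arm, as the interface text tells. Its arguments: {"type":"object","properties":{"rows":{"type":"array","items":{"type":"array"}},"force":{"type":"number"}},"required":["rows"]}

```bash
mkdir -p pics; cat > h.py <<'E'
import numpy as np, cv2
from rig import *
def w2c(n): 
    c=get_calibration(n); return np.array(c["intrinsics"]),np.array(c["world_to_cam"])
def proj(n,P):
    K,T=w2c(n); P=np.atleast_2d(P); p=P@T[:3,:3].T+T[:3,3]; q=p@K.T; return q[:,:2]/q[:,2:]
def onplane(n,uv,z):
    K,T=w2c(n); R=T[:3,:3]; o=-R.T@T[:3,3]; uv=np.atleast_2d(uv)
    d=np.c_[uv,np.ones(len(uv))]@np.linalg.inv(K).T@R
    return o+d*((z-o[2])/d[:,2:])
def cam2w(n,p):
    K,T=w2c(n); return T[:3,:3].T@(np.array(p)-T[:3,3])
E
python3 - <<'E'
from h import *
for n in ("top","scene"):
    im=grab_frame(n); cv2.imwrite(f"pics/{n}0.png",im)
    for t in ("coupon","stop","mat","nozzle","tip_jar","collar"):
        for d in boxes_of(n,t)[:3]: print(n,t,round(d["conf"],2),cam2w(n,d["centre"]).round(0))
print(sense())
E
```

```text
top coupon 0.96 [ 352. -241.   10.]
top coupon 0.93 [365.  35.  11.]
top coupon 0.68 [586. -50.  12.]
top stop 0.59 [691. -46.  36.]
top stop 0.56 [589. -51.  15.]
top mat 0.62 [598. -69.   4.]
top tip_jar 0.67 [564.  75.  60.]
top collar 0.59 [ 671. -190.   25.]
scene coupon 0.86 [373.  40.   9.]
scene coupon 0.6 [597. -46.  16.]
scene coupon 0.55 [ 354. -233.   17.]
scene stop 0.94 [699. -34.  29.]
scene mat 0.63 [619.  -9.   5.]
scene nozzle 0.63 [ 584. -180.   35.]
scene tip_jar 0.72 [580.  85.  47.]
scene collar 0.76 [ 676. -188.   21.]
{'clock': 0.7, 'qpos': array([-1.22739055e+00,  3.52980210e-01,  1.63341505e+00, -1.36317518e-05,
        1.15519962e+00, -2.41885387e-03]), 'qvel': array([-1.32569916e-03,  5.52991646e-04,  2.05651775e-05,  1.41809610e-03,
        1.17412017e-03,  5.25936354e-04]), 'joint_efforts': array([ 2.51288366e-04, -6.05017304e+01, -3.42386699e+01,  1.64463854e-04,
        1.02866830e-03,  2.27665140e-05]), 'eef_pos': array([ 211.84098445, -587.99810536,  231.28688691]), 'tcp_rot': array([-3.14159040e+00,  1.24659414e-05,  3.45830132e-01]), 'contact_force': array([-0.1779912 , -0.16244307, -0.20968888]), 'wrist_torque': array([-0.00293805, -0.00348345,  0.01367365]), 'opening': 1.0008579589070472}
```

View pics/top0.png

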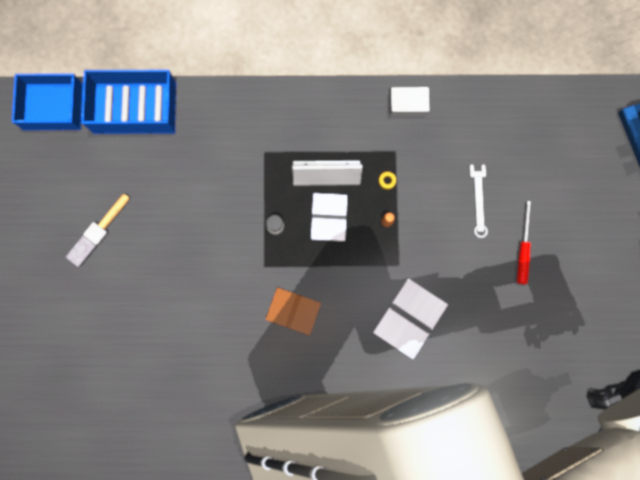

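View pics/scene0.png

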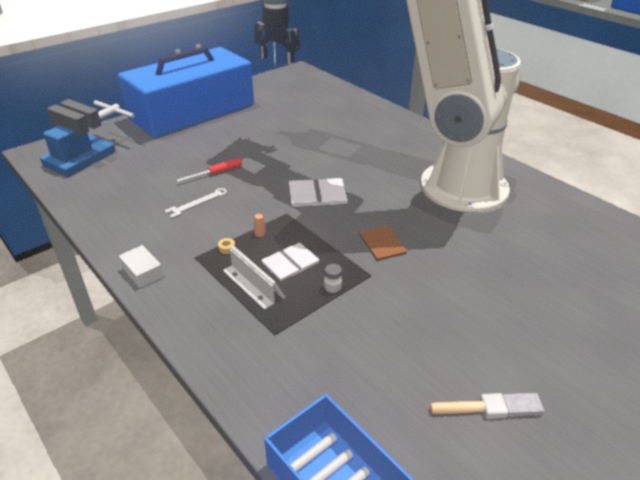

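Top view: stop at about px (327,172), the plate on the mat at (329,217). The larger plate at (410,318) and the brown one at (293,311) are decoys. The jar, nozzle and ring stand beside the job plate. Next I'll measure the geometry from the masks.

```bash
python3 - <<'E'
from h import *
im=grab_frame("top"); boxes_of("top","coupon")
hsv=cv2.cvtColor(im,cv2.COLOR_BGR2HSV)
for d in trace("top","coupon")+trace("top","stop")+trace("top","mat"):
    m=d["mask"].astype(np.uint8); c=max(cv2.findContours(m,0,2)[0],key=cv2.contourArea)
    r=cv2.minAreaRect(c); b=cv2.boxPoints(r); print(round(d["conf"],2),b.round(0).tolist(),onplane("top",b,15)[:,:2].round(0).tolist())
# plate by brightness
roi=im[190:246,300:355]; m=np.zeros(im.shape[:2],np.uint8); m[190:246,300:355]=(roi.min(2)>110)*1
b=cv2.boxPoints(cv2.minAreaRect(cv2.findNonZero(m))); print("bright",onplane("top",b,15)[:,:2].round(1).tolist())
print(proj("top",[[600,-50,5],[600,-50,105]]), w2c("wrist")[1].round(2), w2c("wrist")[0])
cv2.imwrite("pics/c1.png",cv2.resize(im[140:275,255:405],None,fx=4,fy=4,interpolation=3))
E
```

```text
0.97 [[372.0, 332.0], [408.0, 278.0], [448.0, 304.0], [412.0, 359.0]] [[315.0, -148.0], [442.0, -235.0], [379.0, -327.0], [255.0, -239.0]]
0.96 [[265.0, 319.0], [277.0, 286.0], [321.0, 302.0], [310.0, 335.0]] [[348.0, 100.0], [425.0, 73.0], [387.0, -31.0], [311.0, -3.0]]
0.71 [[310.0, 239.0], [313.0, 192.0], [348.0, 194.0], [345.0, 241.0]] [[536.0, -4.0], [649.0, -14.0], [642.0, -97.0], [529.0, -87.0]]
0.72 [[293.0, 161.0], [361.0, 161.0], [361.0, 185.0], [293.0, 185.0]] [[725.0, 34.0], [724.0, -130.0], [664.0, -128.0], [666.0, 34.0]]
0.97 [[264.0, 267.0], [264.0, 150.0], [399.0, 150.0], [399.0, 267.0]] [[469.0, 103.0], [752.0, 104.0], [750.0, -222.0], [467.0, -214.0]]
bright [[532.9, -3.9], [648.8, -10.6], [643.8, -96.5], [528.0, -88.9]]
[[328.45527296 212.51002031]
 [329.75899086 203.99802148]] [[ 3.4000e-01 -9.4000e-01  0.0000e+00 -6.2541e+02]
 [-9.0000e-01 -3.2000e-01  2.9000e-01 -3.8270e+01]
 [-2.7000e-01 -1.0000e-01 -9.6000e-01  3.7817e+02]
 [ 0.0000e+00  0.0000e+00  0.0000e+00  1.0000e+00]] [[398.48270465   0.         320.9678834 ]
 [  0.         398.48270465 235.59992137]
 [  0.           0.           1.        ]]
```

View pics/c1.png

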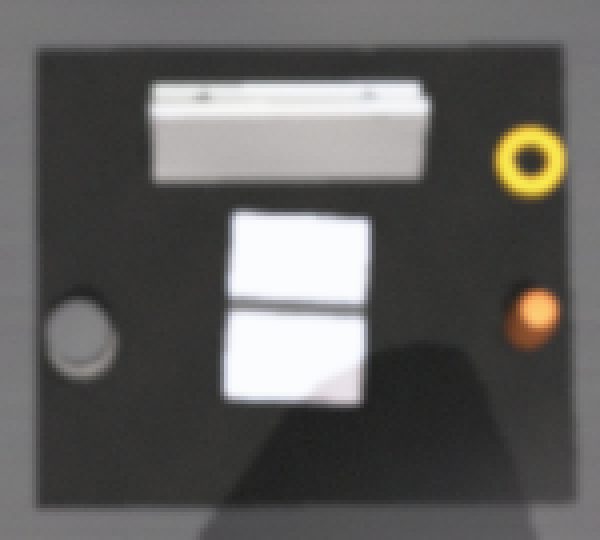

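{"name": "servo_tool", "arguments": {"rows": [[40, [36.3, -34.9, 0], [0, 0, 0]], [40, [36.3, -34.9, 0], [0, 0, 0]], [40, [36.3, -34.9, 0], [0, 0, 0]], [40, [36.3, -34.9, 0], [0, 0, 0]], [40, [36.3, -34.9, 0], [0, 0, 0]], [40, [36.3, -34.9, 0], [0, 0, 0]], [40, [36.3, -34.9, 0], [0, 0, 0]], [40, [36.3, -34.9, 0], [0, 0, 0]]]}}

```text
clock: 1.95
eef_pos: [391.1, -225.5, 231.6]
tcp_rot: [3.141, -0.001, 0.346]
contact_force: [0.3, 0.3, -0.1]
opening: 0.47
```

{"name": "servo_tool", "arguments": {"rows": [[40, [36.3, -34.9, 0], [0, 0, 0]], [40, [36.3, -34.9, 0], [0, 0, 0]], [40, [36.3, -34.9, 0], [0, 0, 0]], [40, [36.3, -34.9, 0], [0, 0, 0]], [40, [0, 0, 0], [0, 0, -10.5]], [40, [0, 0, 0], [0, 0, -10.5]], [40, [0, 0, 0], [0, 0, -10.5]], [40, [0, 0, 0], [0, 0, -10.5]]]}}

```text
clock: 2.95
eef_pos: [479.8, -46.3, 231.4]
tcp_rot: [3.141, -0.0, 1.085]
contact_force: [-0.1, 0.7, 0.6]
opening: 0.472
```

{"name": "servo_tool", "arguments": {"rows": [[40, [0, 0, 0], [0, 0, -10.5]], [40, [0, 0, 0], [0, 0, -10.5]], [40, [0, 0, 0], [0, 0, -10.5]], [40, [0, 0, 0], [0, 0, -10.5]], [40, [0, 0, 0], [0, 0, -10.5]], [40, [0, 0, 0], [0, 0, -10.5]], [40, [0, 0, 0], [0, 0, -10.5]], [40, [0, 0, 0], [0, 0, -10.5]]]}}

```text
clock: 3.95
eef_pos: [479.7, -46.3, 231.4]
tcp_rot: [3.141, 0.0, 2.551]
contact_force: [0.4, 0.2, -0.5]
opening: 0.468
```

{"name": "servo_tool", "arguments": {"rows": [[40, [0, 0, 0], [0, 0, -8.45]], [40, [0, 0, 0], [0, 0, -8.45]], [40, [0, 0, 0], [0, 0, -8.45]], [40, [0, 0, 0], [0, 0, -8.45]], [40, [0, 0, 0], [0, 0, 0]]]}}

```text
clock: 4.58
eef_pos: [479.8, -46.3, 231.4]
tcp_rot: [3.142, 0.0, 3.134]
contact_force: [0.3, -0.3, -0.4]
opening: 0.469
```

```bash
python3 - <<'E'
from h import *
print(sense()["eef_pos"],sense()["tcp_rot"])
im=grab_frame("wrist"); cv2.imwrite("pics/w1.png",im)
for t in ("coupon","stop"):
    for d in trace("wrist",t)[:3]:
        m=d["mask"].astype(np.uint8); c=max(cv2.findContours(m,0,2)[0],key=cv2.contourArea)
        b=cv2.boxPoints(cv2.minAreaRect(c)); print(t,round(d["conf"],2),b.round(0).tolist(),onplane("wrist",b,15)[:,:2].round(0).tolist())
print(proj("wrist",[[663,-127,5],[663,33,5],[533,-46,15]]).round())
E
```

```text
[479.75637106 -46.33608106 231.38947665] [3.14158941e+00 2.30888065e-04 3.13388423e+00]
coupon 0.95 [[334.0, 90.0], [371.0, -9.0], [493.0, 38.0], [456.0, 137.0]] [[384.0, -36.0], [311.0, -6.0], [345.0, 95.0], [424.0, 71.0]]
coupon 0.8 [[-25.0, 88.0], [56.0, -69.0], [194.0, 1.0], [113.0, 159.0]] [[380.0, -339.0], [267.0, -248.0], [317.0, -147.0], [440.0, -232.0]]
coupon 0.61 [[272.0, 353.0], [277.0, 250.0], [360.0, 254.0], [355.0, 357.0]] [[638.0, -100.0], [527.0, -90.0], [531.0, -11.0], [644.0, -14.0]]
stop 0.79 [[252.0, 371.0], [389.0, 370.0], [389.0, 430.0], [252.0, 432.0]] [[660.0, -122.0], [660.0, 22.0], [737.0, 25.0], [737.0, -126.0]]
[[248. 368.]
 [398. 367.]
 [323. 256.]]
```

View pics/w1.png

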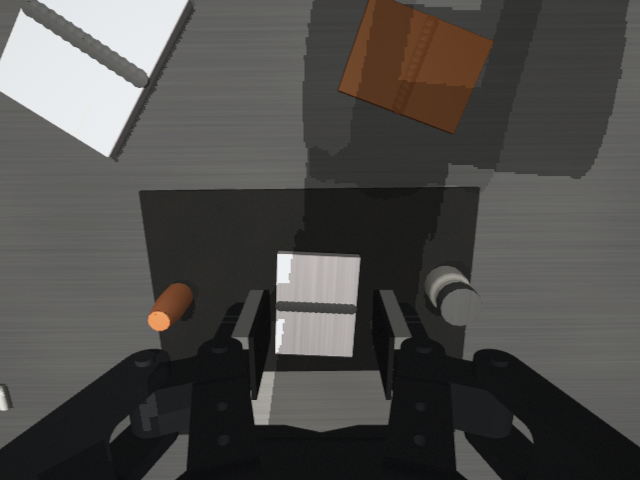

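{"name": "servo_tool", "arguments": {"rows": [[40, [0, 0, 47], [0, 0, -0.45]], [40, [0, 0, 47], [0, 0, 0]], [40, [0, 0, 47], [0, 0, 0]], [40, [0, 0, 45], [0, 0, 0]], [40, [0, 0, 0], [0, -10, 0]], [40, [4.3, 0, 24.6], [0, 0, 0]], [40, [-15, 2, 2.6], [0, 0, 0]], [40, [0, 0, 0], [0, 0, 0]]]}}

```text
clock: 5.72
eef_pos: [498.2, -44.4, 21.5]
tcp_rot: [-3.141, 0.178, -3.141]
contact_force: [1.1, 0.3, 0.6]
opening: 0.473
```

{"name": "servo_tool", "arguments": {"rows": [[40, [0.35, 0, 2], [0, 0, 0]], [40, [0.35, 0, 2], [0, 0, 0]], [40, [0, 0, 0], [0, 0, 0]]]}}

```text
clock: 6.1
eef_pos: [494.9, -44.3, 16.4]
tcp_rot: [3.142, 0.174, -3.141]
contact_force: [-0.5, -0.2, -0.1]
opening: 0.466
```

{"name": "servo_tool", "arguments": {"rows": [[40, [0.5, -3, 3], [0, 0, 0]], [40, [0.35, 0, 2], [0, 0, 0]], [40, [0, 0, 0], [0, 0, 0]], [40, [0, 0, 0], [0, 0, 0]]]}}

```text
clock: 6.6
eef_pos: [494.9, -47.3, 11.2]
tcp_rot: [3.142, 0.174, -3.141]
contact_force: [-0.4, 0.2, -0.2]
opening: 0.469
```

{"name": "servo_tool", "arguments": {"rows": [[40, [0.2, 0, 1], [0, 0, 0]], [40, [0.2, 0, 1], [0, 0, 0]], [40, [0, 0, 0], [0, 0, 0]]]}}

```text
clock: 6.98
eef_pos: [494.9, -47.3, 9.1]
tcp_rot: [3.142, 0.174, -3.14]
contact_force: [0.6, 0.9, 0.3]
opening: 0.472
```

{"name": "servo_tool", "arguments": {"rows": [[40, [0.2, 0, 1], [0, 0, 0]], [40, [0.2, 0, 1], [0, 0, 0]], [40, [0, 0, 0], [0, 0, 0]]]}}

```text
clock: 7.35
eef_pos: [494.9, -47.3, 7.1]
tcp_rot: [3.142, 0.174, -3.14]
contact_force: [0.3, 0.9, 0.2]
opening: 0.472
```

{"name": "servo_tool", "arguments": {"rows": [[40, [0.2, 0, 1], [0, 0, 0]], [40, [0.2, 0, 1], [0, 0, 0]], [40, [0, 0, 0], [0, 0, 0]]]}}

```text
clock: 7.72
eef_pos: [494.8, -47.3, 5.0]
tcp_rot: [3.142, 0.174, -3.141]
contact_force: [-0.8, -0.7, -0.8]
opening: 0.465
```

{"name": "servo_tool", "arguments": {"rows": [[40, [0.2, 0, 1], [0, 0, 0]], [40, [0.1, 0, 0.5], [0, 0, 0]], [40, [0, 0, 0], [0, 0, 0]]]}}

```text
clock: 8.1
eef_pos: [495.0, -47.3, 4.4]
tcp_rot: [-3.142, 0.175, -3.14]
contact_force: [-5.4, 0.6, 18.3]
opening: 0.468
```

{"name": "servo_tool", "arguments": {"rows": [[40, [0.2, 0, 1], [0, 0, 0]], [40, [0, 0, 0], [0, 0, 0]]]}}

```text
clock: 8.35
eef_pos: [495.0, -47.3, 4.2]
tcp_rot: [-3.142, 0.176, -3.14]
contact_force: [-11.0, 1.0, 34.9]
opening: 0.469
```

{"name": "servo_tool", "arguments": {"rows": [[40, [-0.5, 0, -3], [0, 0, 0]], [40, [-4.92, 0, 0.87], [0, 0, 0]], [40, [-4.92, 0, 0.87], [0, 0, 0]], [40, [-4.92, 0, 0.87], [0, 0, 0]], [40, [-4.92, 0, 0.87], [0, 0, 0]], [40, [-4.92, 0, 0.87], [0, 0, 0]], [40, [-4.92, 0, 0.87], [0, 0, 0]]]}}

```text
clock: 9.22
eef_pos: [524.9, -47.3, 5.4]
tcp_rot: [3.142, 0.174, -3.14]
contact_force: [-0.6, -0.7, 0.7]
opening: 0.47
```

{"name": "servo_tool", "arguments": {"rows": [[40, [-4.92, 0, 0.87], [0, 0, 0]], [40, [-4.92, 0, 0.87], [0, 0, 0]], [40, [-4.92, 0, 0.87], [0, 0, 0]], [40, [-4.92, 0, 0.87], [0, 0, 0]], [40, [-4.92, 0, 0.87], [0, 0, 0]], [40, [-4.92, 0, 0.87], [0, 0, 0]]]}}

```text
clock: 9.98
eef_pos: [552.8, -47.1, 4.9]
tcp_rot: [3.141, 0.17, -3.14]
contact_force: [-7.2, 0.4, 2.6]
opening: 0.466
```

```bash
python3 - <<'E'
from h import *
print(sense()["eef_pos"],sense()["contact_force"])
a=grab_frame("scene")[180:340,150:400]; b=grab_frame("wrist")
cv2.imwrite("pics/p1.png",np.vstack([cv2.resize(a,(450,288)),cv2.resize(b[120:],(450,270))]))
E
```

```text
[552.84631363 -47.06117039   4.890829  ] [-7.23430331  0.39634924  2.58335186]
```

View pics/p1.png

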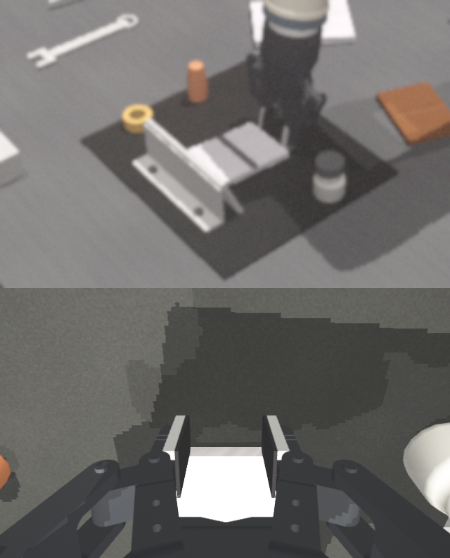

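The crop shows both fingertips square against the trailing edge, with the leading edge at the stop. I'll keep pushing.

{"name": "servo_tool", "arguments": {"rows": [[40, [-4.92, 0, 0.37], [0, 0, 0]], [40, [-4.92, 0, 0.87], [0, 0, 0]], [40, [-4.92, 0, 0.87], [0, 0, 0]], [40, [-4.92, 0, 0.87], [0, 0, 0]]]}}

```text
clock: 10.58
eef_pos: [575.4, -47.3, 6.2]
tcp_rot: [-3.142, 0.175, -3.141]
contact_force: [-2.0, 0.1, -1.0]
opening: 0.47
```

{"name": "servo_tool", "arguments": {"rows": [[40, [-4.92, 0, 0.87], [0, 0, 0]], [40, [-4.92, 0, 0.87], [0, 0, 0]], [40, [-4.92, 0, 0.87], [0, 0, 0]], [40, [-4.92, 0, 0.87], [0, 0, 0]]]}}

```text
clock: 11.08
eef_pos: [595.2, -47.2, 6.2]
tcp_rot: [-3.142, 0.175, -3.14]
contact_force: [-0.1, 0.7, -1.0]
opening: 0.47
```

```bash
python3 - <<'E'
from h import *
print(sense()["eef_pos"],sense()["contact_force"])
a=grab_frame("scene")[180:340,150:400]; b=grab_frame("wrist")
cv2.imwrite("pics/p2.png",np.vstack([cv2.resize(a,(450,288)),cv2.resize(b[120:],(450,270))]))
E
```

```text
[595.2475494  -47.23331812   6.19599625] [-0.06177643  0.70386057 -1.02825458]
```

View pics/p2.png

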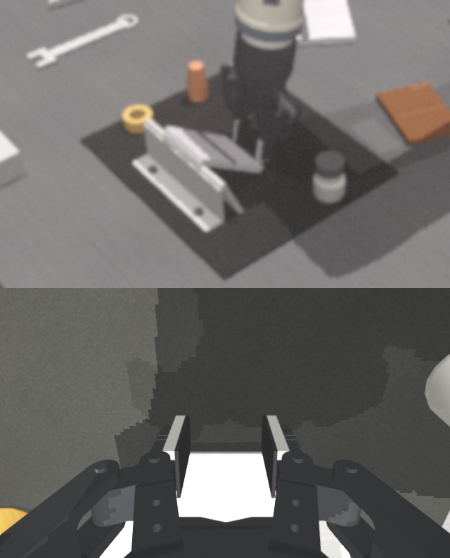

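{"name": "servo_tool", "arguments": {"rows": [[40, [-4.92, 0, 0.87], [0, 0, 0]], [40, [-4.92, 0, 0.87], [0, 0, 0]], [40, [-4.92, 0, 0.87], [0, 0, 0]], [40, [-4.92, 0, 0.87], [0, 0, 0]], [40, [-4.92, 0, 0.87], [0, 0, 0]]]}}

```text
clock: 11.8
eef_pos: [619.9, -47.2, 6.0]
tcp_rot: [3.142, 0.174, -3.14]
contact_force: [-1.3, -0.5, -0.1]
opening: 0.474
```

{"name": "servo_tool", "arguments": {"rows": [[40, [-3.94, 0, 0.69], [0, 0, 0]], [40, [-3.94, 0, 0.69], [0, 0, 0]], [40, [0, 0, 0], [0, 0, 0]]]}}

```text
clock: 12.18
eef_pos: [628.2, -47.2, 6.2]
tcp_rot: [-3.142, 0.175, -3.141]
contact_force: [0.8, -0.1, -0.4]
opening: 0.464
```

```bash
python3 - <<'E'
from h import *
print(sense()["eef_pos"],sense()["contact_force"])
a=grab_frame("scene")[180:340,150:400]; b=grab_frame("wrist")
cv2.imwrite("pics/p3.png",np.vstack([cv2.resize(a,(450,288)),cv2.resize(b[120:],(450,270))]))
E
```

```text
[628.20872931 -47.2303996    6.1780368 ] [ 0.79934436 -0.10148323 -0.44759773]
```

View pics/p3.png

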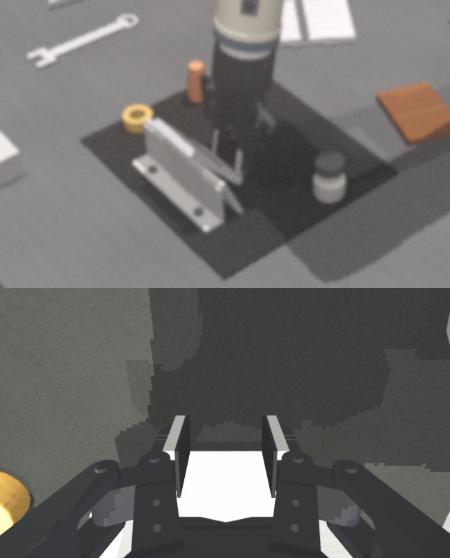

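{"name": "servo_tool", "arguments": {"rows": [[40, [-2.95, 0, 0.52], [0, 0, 0]], [40, [-2.95, 0, 0.52], [0, 0, 0]], [40, [-2.95, 0, 0.52], [0, 0, 0]], [40, [0, 0, 0], [0, 0, 0]]]}}

```text
clock: 12.78
eef_pos: [637.1, -47.2, 6.1]
tcp_rot: [-3.142, 0.175, -3.14]
contact_force: [-0.1, 0.2, -0.3]
opening: 0.468
```

{"name": "servo_tool", "arguments": {"rows": [[40, [-1.97, 0, 0.35], [0, 0, 0]], [40, [-1.97, 0, 0.35], [0, 0, 0]], [40, [-1.97, 0, 0.35], [0, 0, 0]], [40, [0, 0, 0], [0, 0, 0]]]}}

```text
clock: 13.28
eef_pos: [642.9, -47.2, 6.1]
tcp_rot: [-3.142, 0.175, -3.14]
contact_force: [-1.5, -1.4, -0.2]
opening: 0.468
```

{"name": "servo_tool", "arguments": {"rows": [[40, [-0.98, 0, 0.17], [0, 0, 0]], [40, [-0.98, 0, 0.17], [0, 0, 0]], [40, [0, 0, 0], [0, 0, 0]]]}}

```text
clock: 13.65
eef_pos: [644.7, -47.1, 6.0]
tcp_rot: [-3.142, 0.175, -3.14]
contact_force: [-0.7, 0.6, 0.4]
opening: 0.469
```

```bash
python3 - <<'E'
from h import *
print(sense()["eef_pos"],sense()["contact_force"])
a=grab_frame("scene")[200:310,190:340]
cv2.imwrite("pics/p4.png",cv2.resize(a,None,fx=4,fy=4,interpolation=3))
for d in boxes_of("scene","coupon"): print(d["conf"],cam2w("scene",d["centre"]).round())
E
```

```text
[644.66149607 -47.14924122   6.03529216] [-0.70385794  0.58670637  0.35007252]
0.83 [ 344. -220.   17.]
0.74 [371.  43.  11.]
0.49 [708. -17.  97.]
```

View pics/p4.png

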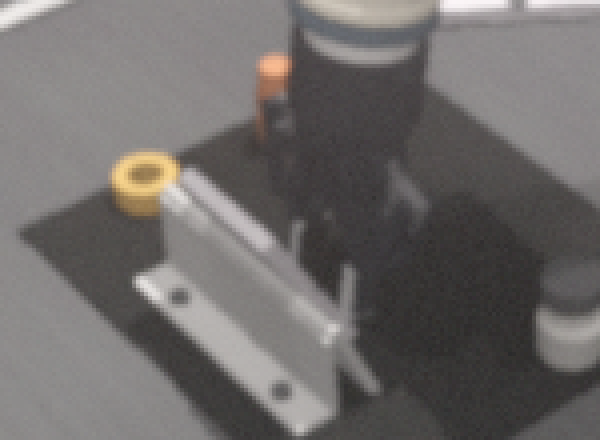

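```bash
python3 - <<'E'
from h import *
im=grab_frame("scene"); 
foot=665.
P=[[foot,-7,5],[foot+41,-7,107],[foot+41,-87,107],[foot,-87,5],[foot+32,-87,111],[foot+32,-7,111]]
S=[[foot+26,33,65],[foot+26,-127,65],[foot+57,33,9],[foot+57,-127,9]]
f=5
o=cv2.resize(im[195:315,190:340],None,fx=f,fy=f,interpolation=3)
o=cv2.convertScaleAbs(o,alpha=1.6,beta=20)
q=((proj("scene",P)-[190,195])*f).astype(int); cv2.polylines(o,[q[[1,2,4,5]]],True,(0,0,255),1); cv2.polylines(o,[q[[0,1]]],False,(255,0,0),1)
for p in ((proj("scene",S)-[190,195])*f).astype(int): cv2.circle(o,tuple(int(v) for v in p),4,(0,255,0),1)
cv2.imwrite("pics/p5.png",o)
E
```

```text
(no output)
```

View pics/p5.png

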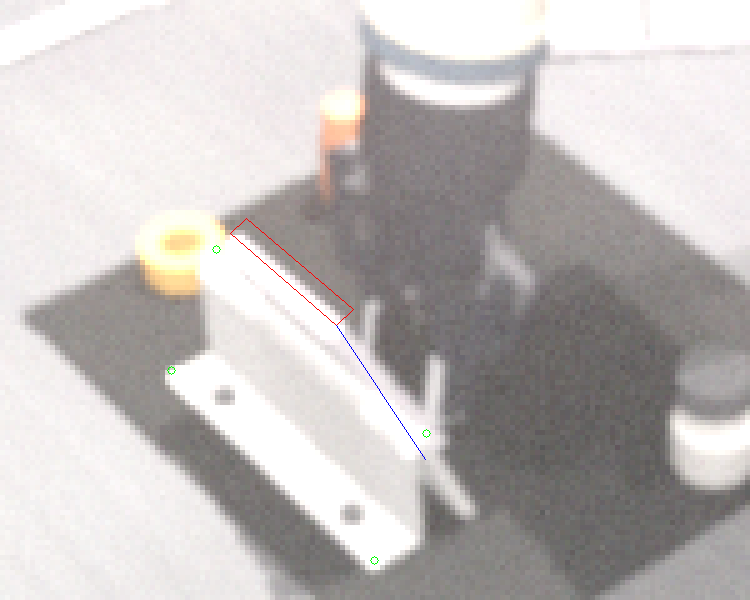

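{"name": "servo_tool", "arguments": {"rows": [[40, [-0.98, 0, 0.17], [0, 0, 0]], [40, [-0.98, 0, 0.17], [0, 0, 0]], [40, [0, 0, 0], [0, 0, 0]]]}}

```text
clock: 14.18
eef_pos: [646.7, -47.2, 6.0]
tcp_rot: [3.142, 0.175, -3.141]
contact_force: [-1.9, 0.6, -0.0]
opening: 0.47
```

{"name": "servo_tool", "arguments": {"rows": [[40, [-0.98, 0, 0.17], [0, 0, 0]], [40, [-0.98, 0, 0.17], [0, 0, 0]], [40, [0, 0, 0], [0, 0, 0]]]}}

```text
clock: 14.55
eef_pos: [648.7, -47.2, 6.1]
tcp_rot: [3.142, 0.175, -3.141]
contact_force: [-0.9, -0.5, 0.8]
opening: 0.467
```

{"name": "servo_tool", "arguments": {"rows": [[40, [-0.98, 0, 0.17], [0, 0, 0]], [40, [-0.98, 0, 0.17], [0, 0, 0]], [40, [0, 0, 0], [0, 0, 0]]]}}

```text
clock: 14.92
eef_pos: [650.7, -47.2, 6.1]
tcp_rot: [-3.142, 0.175, -3.14]
contact_force: [-1.0, 0.0, 0.2]
opening: 0.467
```

{"name": "servo_tool", "arguments": {"rows": [[40, [-0.98, 0, 0.17], [0, 0, 0]], [40, [-0.98, 0, 0.17], [0, 0, 0]], [40, [0, 0, 0], [0, 0, 0]]]}}

```text
clock: 15.3
eef_pos: [651.3, -47.2, 5.8]
tcp_rot: [3.141, 0.172, -3.141]
contact_force: [-8.0, 0.1, 3.8]
opening: 0.467
```

{"name": "servo_tool", "arguments": {"rows": [[40, [1.5, 0, -0.5], [0, 0, 0]], [40, [1.97, 0, -0.35], [0, 0, 0]], [40, [2.95, 0, -0.52], [0, 0, 0]], [40, [4.92, 0, -0.87], [0, 0, 0]], [40, [10, 0, -2], [0, 0, 0]], [40, [20, 0, -4], [0, 0, 0]], [40, [25, 0, -5], [0, 0, 0]], [40, [0, 0, 0], [0, 0, 0]]]}}

```text
clock: 16.3
eef_pos: [582.4, -47.1, 7.3]
tcp_rot: [3.141, 0.172, -3.141]
contact_force: [0.9, -0.2, 0.2]
opening: 0.466
```

```bash
python3 - <<'E'
from h import *
print(sense()["eef_pos"],sense()["contact_force"])
im=grab_frame("scene"); foot=668.
for d in boxes_of("scene","coupon"): print(d["conf"],cam2w("scene",d["centre"]).round())
P=[[foot,-7,5],[foot+41,-7,107],[foot+41,-87,107],[foot,-87,5],[foot+32,-87,111],[foot+32,-7,111]]
f=4
def crop(n,x,y,w,h):
    o=cv2.resize(grab_frame(n)[y:y+h,x:x+w],None,fx=f,fy=f,interpolation=3)
    q=((proj(n,P)-[x,y])*f).astype(int); cv2.polylines(o,[q[[1,2,4,5]]],True,(0,0,255),1); return o
a=crop("scene",190,195,150,120); b=crop("top",280,145,100,120)
cv2.imwrite("pics/p6.png",cv2.resize(np.hstack([a,b]),None,fx=.8,fy=.8))
E
```

```text
[582.40209992 -47.13830344   7.27105389] [ 0.89959734 -0.24879778  0.17031626]
0.83 [372.  41.  12.]
0.71 [ 321. -202.   16.]
0.54 [708. -31.  97.]
```

View pics/p6.png

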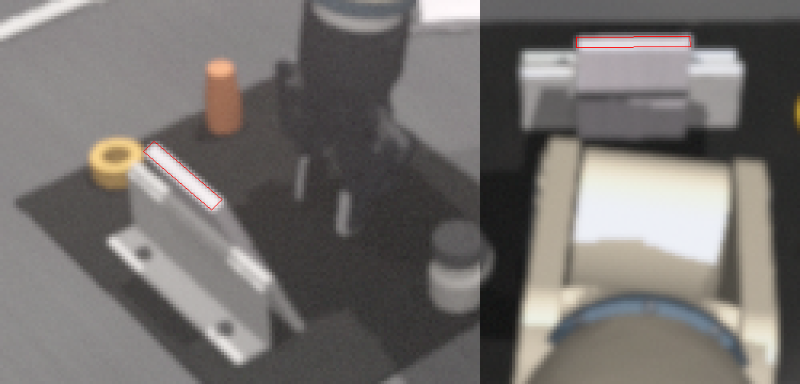

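{"name": "servo_tool", "arguments": {"rows": [[40, [-9.5, 0, -54], [0, 0, 0]], [40, [-9.5, 0, -54], [0, 0, 0]], [40, [-9.5, 0, -54], [0, 0, 0]], [40, [0, 0, 0], [0, 10, 0]], [40, [-54, 0, 0], [0, 0, 0]], [40, [-54, 0, 0], [0, 0, 0]], [40, [-54, 0, 0], [0, 0, 0]], [40, [0, 0, 0], [0, 0, 0]]]}}

```text
clock: 17.5
eef_pos: [750.4, -46.9, 171.1]
tcp_rot: [-3.142, 0.002, -3.14]
contact_force: [-0.6, -0.5, 0.0]
opening: 0.471
```

{"name": "servo_tool", "arguments": {"rows": [[40, [0, 0, 40], [0, 0, 0]], [40, [0, 0, 30], [0, 0, 0]], [40, [0, 0, 13], [0, 0, 0]], [40, [0, 0, 0], [0, 0, 0]], [40, [8, 0, 0], [0, 0, 0]], [40, [8, 0, 0], [0, 0, 0]], [40, [0, 0, 0], [0, 0, 0]]]}}

```text
clock: 18.38
eef_pos: [730.4, -47.1, 90.1]
tcp_rot: [-3.142, 0.001, -3.141]
contact_force: [0.3, 0.4, 0.4]
opening: 0.47
```

{"name": "servo_tool", "arguments": {"rows": [[40, [4, 0, 0], [0, 0, 0]], [40, [4, 0, 0], [0, 0, 0]], [40, [4, 0, 0], [0, 0, 0]], [40, [4, 0, 0], [0, 0, 0]], [40, [4, 0, 0], [0, 0, 0]], [40, [4, 0, 0], [0, 0, 0]], [40, [0, 0, 0], [0, 0, 0]]]}}

```text
clock: 19.25
eef_pos: [706.5, -47.1, 89.0]
tcp_rot: [3.142, -0.0, -3.141]
contact_force: [0.5, -0.6, -0.4]
opening: 0.469
```

{"name": "servo_tool", "arguments": {"rows": [[40, [4, 0, 0], [0, 0, 0]], [40, [4, 0, 0], [0, 0, 0]], [40, [4, 0, 0], [0, 0, 0]], [40, [4, 0, 0], [0, 0, 0]], [40, [0, 0, 0], [0, 0, 0]]]}}

```text
clock: 19.88
eef_pos: [690.5, -47.1, 89.1]
tcp_rot: [-3.142, -0.0, -3.141]
contact_force: [-0.2, 0.2, -0.1]
opening: 0.469
```

{"name": "servo_tool", "arguments": {"rows": [[40, [3, 0, 0], [0, 0, 0]], [40, [3, 0, 0], [0, 0, 0]], [40, [3, 0, 0], [0, 0, 0]], [40, [3, 0, 0], [0, 0, 0]], [40, [3, 0, 0], [0, 0, 0]], [40, [3, 0, 0], [0, 0, 0]], [40, [3, 0, 0], [0, 0, 0]], [40, [0, 0, 0], [0, 0, 0]]]}}

```text
clock: 20.88
eef_pos: [669.6, -47.2, 89.1]
tcp_rot: [3.142, -0.0, -3.14]
contact_force: [1.0, -0.9, -0.4]
opening: 0.467
```

```bash
python3 - <<'E'
from h import *
print(sense()["eef_pos"])
a=cv2.resize(grab_frame("scene")[195:315,190:340],(500,400)); b=cv2.resize(grab_frame("wrist"),(300,225)); b=np.vstack([b,np.zeros((175,300,3),np.uint8)])
cv2.imwrite("pics/p7.png",np.hstack([a,b]))
for n in("scene","wrist"):
    for d in boxes_of(n,"coupon"): print(n,round(d["conf"],2),cam2w(n,d["centre"]).round())
E
```

```text
[669.62062546 -47.1505773   89.09245148]
scene 0.73 [371.  43.  14.]
scene 0.61 [605. -41.  13.]
scene 0.58 [ 353. -231.   15.]
scene 0.45 [ 501. -503.   15.]
wrist 0.61 [591. -51.  20.]
```

View pics/p7.png

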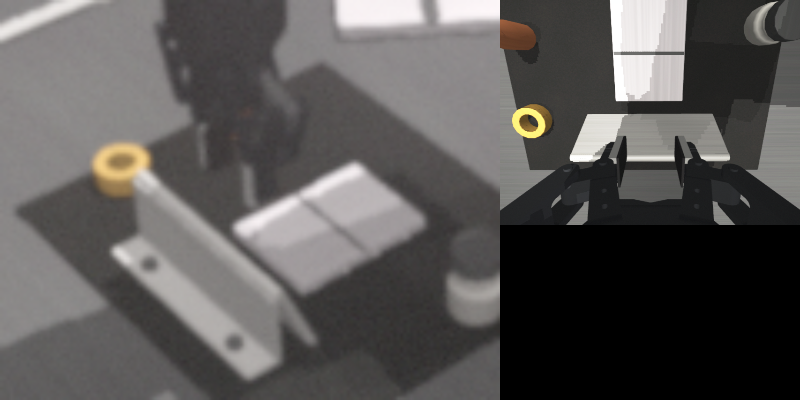

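The plate lies flat in front of the stop with its thin root line facing up. I'll lift clear and hand in.

{"name": "servo_tool", "arguments": {"rows": [[40, [0, 0, -40], [0, 0, 0]], [40, [0, 0, -40], [0, 0, 0]], [40, [0, 0, -40], [0, 0, 0]], [40, [0, 0, 0], [0, 0, 0]], [40, [0, 0, 0], [0, 0, 0]]]}}

```text
clock: 21.7
eef_pos: [669.5, -47.1, 208.6]
tcp_rot: [3.142, -0.001, -3.14]
contact_force: [0.5, -0.6, -0.3]
opening: 0.467
```

```bash
python3 - <<'E'
from h import *
im=grab_frame("wrist")
for d in trace("wrist","coupon")[:2]:
    b=cv2.boxPoints(cv2.minAreaRect(cv2.findNonZero(d["mask"].astype(np.uint8)))); print(round(d["conf"],2),onplane("wrist",b,15)[:,:2].round().tolist())
print(sense()["contact_force"]); sign_off()
E
```

```text
0.71 [[538.0, -90.0], [538.0, -11.0], [648.0, -7.0], [648.0, -94.0]]
[-0.90730805 -0.9068938   0.03675758]
the job is handed in; nothing more can be done
```

The plate is turned over and lies flat on the mat with its weld bead underneath. I handed the job in at about 22 s of the 58 s allowed; no verdict is reported.

I pushed it with both fingertips against the stop until it leaned there by itself. An overlay drawn for 68° matched in both the scene and top pictures. I then tipped it back from behind its raised edge.

- **Plate at the end:** a picture after the fall shows the thin root line on top. The last measurement puts the centre at about (593, -50) mm, roughly 75 mm in front of the stop's foot. The outline came out at 110 x 79–87 mm, against 110 x 80 mm given.
- **Forces:** readings with the fingers on the plate peaked at about 8 N, against the 25 N limit. While feeling for the mat height I pressed the fingertips on the mat with about 37 N. That push did not touch the plate, but it came close to the 40 N limit for the arm and gripper body.
- **Other parts:** the nozzle, jar and ring showed no visible movement in the pictures. I did not measure them or the brush, screwdriver and wrench again at the end, but the arm went nowhere near those three.
- **Clear of everything:** the arm was raised clear, with only noise-level force readings when I handed in.
- **Disagreement between measurements:** estimates of the foot's position ranged from 663 to 670 mm. I used 668 mm, which the leaning plate confirmed.

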